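Gauge a row of medicine cartons and stock them

TASK

Stand every carton of the delivery side by side, square and in line with the jaws, between the open jaws of the row gauge, each with its narrow way along the gauge, and slide the moving jaw shut until it presses the whole row firmly against the fixed jaw. With the jaw left shut, slide the marker along its rail until its pointer is level with the jaw's face, to keep the reading. Then slide the jaw fully open again, leave the marker where it is, stand all the cartons upright in the grey stock tray, and leave the bottles and jar alone.

Things in the scene. Friction and masses are not known exactly. Their poses are not given: they have to be found in the camera images.
- gauge: Bench row gauge (a big caliper lying on the table), fixed. Origin on the table surface under the face of its fixed jaw, at mid width; x points along the bed from the fixed to the moving jaw, y to the marker rail, z up. Fixed jaw: steel plate, x -18 to 0 mm, 64 mm wide, top at z = 62 mm. A 6 mm high base plate spans y -80 to 110 mm; marker rail at y = 90 mm, top at z = 16 mm.
- bed (a point): Point on top of the gauge's bed: gauge x = 90, y = 0, z = 12 mm, axes as the gauge's. The bed is a flat aluminium plate 156 mm wide (y -80 to 76 mm), without side walls, that runs on under both jaws (gauge x -30 to 254 mm).
- jaw: Moving jaw; slides along gauge x with 2 N of friction (and 12 N per m/s of damping), stays where left. Origin on its pressing face at bed height; the origin's gauge x is the gap between the jaws, 0 (shut) to 190 mm (fully open), 50 to 120 mm at the start. Axes as the gauge's. Face plate 12 mm thick, 64 mm wide, 49 mm high; behind it a carriage 21 mm high (jaw x 12 to 62 mm).
- jaw_tab (a point): Centre of the top of the jaw's upright black grip tab, 38 mm behind the jaw's face (jaw x = 38 mm) and 70 mm above the bed. The tab is 18 mm along x, 24 mm along y, and stands 49 mm above the carriage. Pinch it across y, as the face plate leaves only 17 mm beside it in x.
- marker: Marker (slider) on the gauge's rail; slides along gauge x with 1.5 N of friction (and 4 N per m/s of damping), stays where left. Origin on the rail top (gauge y = 90, z = 16 mm) in line with its white pointer, which points to the bed. Its gauge x reads 0 to 190 mm, 0 to 60 mm at the start; it is level with the jaw's face when it has the same gauge x as jaw.
- marker_knob (a point): Centre of the top of the marker's black grip, 40 mm above marker and in line with the pointer. Grip 18 mm along x, 24 mm along y, 29 mm high, on a foot 26 mm square and 11 mm high. Pinch it across x.
- mat: Black rubber delivery mat 280 x 130 x 3 mm, fixed, on the left or the right of the gauge, on which the cartons stand at the start. Origin under its centre; long side along its x.
- tray: Shallow grey plastic stock tray, fixed, on the other side of the gauge, 270 x 140 mm outside, 18 mm high, walls and floor about 4 mm. Origin under its centre; long side along its x.
- carton0: Closed medicine carton, stiff, white with a band near its foot: 48 mm along its x (the narrow way), 60 mm along its y, 50 mm high, about 150 g. Origin at the centre of its underside, z up. All cartons are alike; two or three are delivered (an absent one reads None). Take it across its y (60 mm), fingers on the upper half.
- carton1: Closed medicine carton, stiff, white with a band near its foot: 48 mm along its x (the narrow way), 60 mm along its y, 50 mm high, about 150 g. Origin at the centre of its underside, z up. All cartons are alike; two or three are delivered (an absent one reads None). Take it across its y (60 mm), fingers on the upper half.
- carton2: Closed medicine carton, stiff, white with a band near its foot: 48 mm along its x (the narrow way), 60 mm along its y, 50 mm high, about 150 g. Origin at the centre of its underside, z up. All cartons are alike; two or three are delivered (an absent one reads None). Take it across its y (60 mm), fingers on the upper half.
- syrup0: Amber bottle, 58 mm across, 120 mm high, standing on the table beyond the work; leave alone. Origin under its centre.
- syrup1: Amber bottle, 52 mm across, 110 mm high, standing on the table beyond the work; leave alone. Origin under its centre.
- jar: White jar, 72 mm across, 75 mm high, standing on the table beyond the work; leave alone. Origin under its centre.
Mind the look-alikes: they are no part of the job. Leave any blue or brown look-alike of the carton0 alone.

How it is judged:
By the outcome, as a careful person would: the job done as asked, in the order asked, and still so for the second after the job is handed in, with the robot touching nothing.
Of carton0, carton1, carton2 only 2 to 3 are there at a start; the rules pass over those that are not, and their reading is None.
At some moment in a run one of carton0, carton1, carton2 may be knocked a few centimetres aside while the robot is not near it.
Once in a run the grip may slacken for a moment while it holds something.
It also fails if it takes over 210 s, if anything falls off the work surface, if the arm or the gripper's body presses on something with over 40 N, if the wrist force passes 120 N, or if a joint passes its speed limit or range.

ROBOT

A 6-joint arm with a two-finger parallel gripper is mounted at the origin on the work surface. World frame = base frame: x ahead of the robot, y to its left, z up, the work surface at z = 0. Lengths are in m, angles in rad, forces in N, time in s.
With the tool pointing down it reaches from about 0.375 to 0.825 m from the base axis. Payload 5.5 kg.
Tool frame: the origin (TCP) lies at the very end of the fingers, on their centre line; the grasp point (between the pads) lies 19 mm behind it; z points along the fingers, y is the line along which they close (so a half turn about z gives the same grasp; the last joint's range is limited). The gripper opens to 85 mm and grips with 20 to 120 N. Pads are 22 mm wide; open, the fingers measure 114 mm over their backs; the gripper's body (76 mm by 85 mm) begins 54 mm behind the grasp point. The pads swing forward as they close: fully open they stand 13 mm farther back than shut.
Start: joints at [1.34, 0.314, -0.047, 1.21, 0, 1.571], TCP at [0.137, 0.584, 0.231] pointing down, gripper open.
Joint ranges: [-2.67, 2.67], [-0.69, 1.73], [-1.03, 1.25], [-2.08, 2.16], [-1.42, 1.45], [-3.14, 3.14]. Speed limits (rad/s): [2.39, 2.39, 3.01, 3.14, 3.14, 3.14].

INTERFACE

Orientations are given as a unit quaternion [w, x, y, z].
In Python, from plant import manip gives the robot as it stands. The module is installed in compiled form; this text tells all that it offers.
- The arm moves only by the shell command python3 -m creep 'ROWS'. ROWS is JSON, a list of rows, each a list of 3 entries, a list of its own where there are three numbers: the finger opening in m, from 0 to 0.0854, then the shift along the tool's x, y, z in m, then the turn about the tool's z in rad. A call has 1 to 20 rows; each row shifts and turns the commanded pose from where the row before left it, along the tool's axes as they then stand; what a row does not reach is not made up. A row lasts 1/12 s, in which the tool goes at most 41.7 mm and 7.16 degrees, less where a joint would pass 70% of its speed; a pose out of reach is approached as far as the arm can. A call with a gripper value outside its range is refused whole. The fingers move at their own pace and stop on an object; the grip force is fixed at half the most. Time passes only in rows, so rows that do not move let the fingers close. It gives the time, the measured TCP pose, the force, the opening and the grip force at its end, in the units of the state.
- manip.state(): the state, without advancing time (a new reading comes with each control period).
- manip.capture(name): name is "scene" or "top" or "wrist"; returns a dict with "img" (420x560x3 uint8, blue, green, red), "range_z" (420x560 float32, m along the optical axis (not along the pixel's ray), 0 where there is no reading), "K" (3x3 intrinsics, pixels), "D" ([k1, k2, p1, p2, k3] as OpenCV has them; the pictures are not rectified), "rvec" (rotation vector, rad) and "tvec" (3), from world to camera coordinates, as OpenCV has them. Camera axes: x right, y down, z forward; pixel columns grow to the right and rows downward; lengths in m; the calibration is good to about 2 mm. A picture is of the moment at which its call begins.
- manip.job_done(): hands the job in; it is judged then, once.
The state is a dict: "t": time; "q": joint angles; "dq": joint speeds; "joint_efforts": joint torques, N m; "ee_pos": TCP position; "orientation": TCP orientation; "force": force on the tool from outside, world axes, zero at the start; "moment": the same for the moment, N m; "gripper_width": finger opening in m; "gripper_force": force on a finger pad.
Only numpy, scipy, OpenCV 4.12 (cv2) and the standard library are available. Lean on these libraries where they do the work, as an engineer would, in place of code of your own. Each camera call takes 0.05 s, during which the arm holds its last target. There are 200 camera calls.

## Working session

There is one attempt and no reset: what is moved stays moved. The work goes in short steps, Python scripts to look and compute and a shell command to move; the robot and the scene stay as the last step left them, time stands still between calls to the robot, and variables do not carry over. Pictures are saved under pics/ and viewed, at most 14 in all, crops included, and the job is handed in when it is done.

```bash
mkdir -p pics; cat > h.py <<'E'
import numpy as np, cv2
from plant import manip
def cap(n,save=None):
    c=manip.capture(n)
    if save: cv2.imwrite('pics/'+save,c['img'])
    return c
def ray(c,uv):
    uv=np.array(uv,float).reshape(-1,1,2)
    p=cv2.undistortPoints(uv,np.array(c['K']),np.array(c['D'])).reshape(-1,2)
    R=cv2.Rodrigues(np.array(c['rvec'],float))[0]; t=np.array(c['tvec'],float).ravel()
    return -R.T@t, np.c_[p,np.ones(len(p))]@R
def onz(c,uv,z):
    o,d=ray(c,uv); return o+d*((z-o[2])/d[:,2])[:,None]
def depth(c,uv):
    o,d=ray(c,uv); z=np.array([c['range_z'][int(v),int(u)] for u,v in np.array(uv).reshape(-1,2)])
    return o+d*z[:,None]
def cloud(c):
    h,w=c['range_z'].shape
    u,v=np.meshgrid(np.arange(w),np.arange(h))
    o,d=ray(c,np.c_[u.ravel(),v.ravel()]); P=o+d*c['range_z'].reshape(-1,1)
    return P.reshape(h,w,3)
E
python3 - <<'E'
from h import *
for n in ['top','scene']:
    c=cap(n,n+'0.png'); o,_=ray(c,[[280,210]]); print(n,o.round(3))
s=manip.state(); print(s['t'],s['ee_pos'],s['orientation'],s['gripper_width'])
E
```

```text
top [0.436 0.074 1.1  ]
scene [1.253 0.155 0.757]
0.1 [0.1371135  0.5835932  0.23053914] [-8.79554965e-05  1.15122409e-01  9.93351028e-01 -7.47004857e-04] 0.08545596797444129
```

View pics/top0.png

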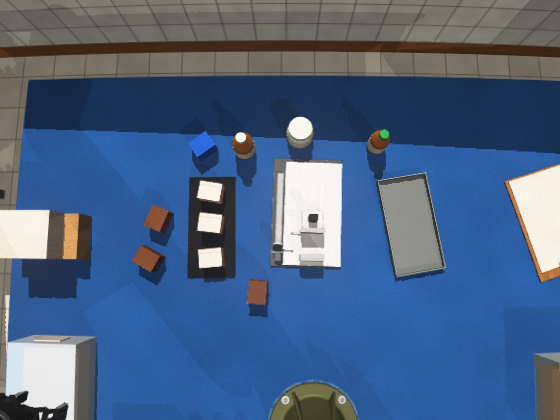

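View pics/scene0.png

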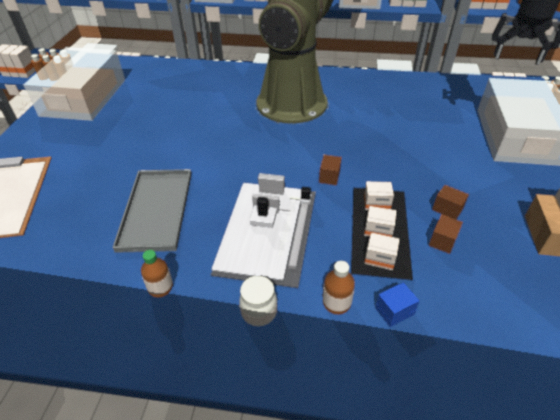

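The top view shows the gauge with its fixed jaw at (311,258), tab (313,218) and marker (279,248). The mat is on the left with three white banded cartons at (210,192), (210,223) and (210,258), and the tray is at (411,225). The look-alikes are blue (203,146) and brown (158,218), (149,258) and (257,292). Only the three white ones with a band near the foot, standing on the mat, fit the description. I'll confirm this in one enlarged crop while measuring.

```bash
python3 - <<'E'
from h import *
c=cap('top'); s=cap('scene')
a=cv2.resize(s['img'][170:290,340:500],None,fx=4,fy=4,interpolation=cv2.INTER_CUBIC)
cv2.imwrite('pics/crop_cart.png',a)
cv2.imwrite('pics/crop_gauge.png',cv2.resize(c['img'][150:280,180:350],None,fx=4,fy=4,interpolation=cv2.INTER_CUBIC))
for n,cc in (('top',c),('scene',s)):
    P=cloud(cc); im=cc['img'].astype(int); 
    ws=(P[...,0]>.25)&(P[...,0]<.9)&(P[...,1]>-.4)&(P[...,1]<.6)&(cc['range_z']>0)
    white=(im.min(2)>150)
    for nm,m in (('carton tops',ws&white&(P[...,2]>.046)&(P[...,2]<.07)&(P[...,1]>.15)),
                 ('black/high gauge',ws&(P[...,2]>.035)&(P[...,1]<.15)&(P[...,1]>-.1)&(P[...,0]<.68)),
                 ('tray/any',ws&(P[...,1]<-.08)&(P[...,2]>.012)&(P[...,2]<.03)),
                 ('mat',ws&(im.max(2)<50)&(P[...,1]>.15)&(P[...,2]<.015)),
                 ('bed',ws&(P[...,2]>.006)&(P[...,2]<.016)&(im.min(2)>120)&(P[...,1]<.15)&(P[...,1]>-.1))):
        k,l,st,ce=cv2.connectedComponentsWithStats(m.astype(np.uint8))
        for i in range(1,k):
            if st[i,4]<25: continue
            Q=P[l==i]; r=cv2.minAreaRect((Q[:,:2]*1000).astype(np.float32))
            print(n,nm,st[i,4],ce[i].round(),'c',np.round(r[0]),'sz',np.round(r[1]),'ang',round(r[2],1),'z',np.percentile(Q[:,2]*1000,[5,50,95]).round(1))
E
```

```text
top carton tops 394 [209. 191.] c [621. 275.] sz [60. 48.] ang 80.9 z [49.8 52.9 55.6]
top carton tops 404 [209. 222.] c [536. 273.] sz [61. 47.] ang 83.9 z [49.7 52.5 55.8]
top carton tops 414 [210. 258.] c [444. 270.] sz [47. 60.] ang 5.4 z [49.8 52.8 55.8]
top black/high gauge 93 [314. 218.] c [547.  -4.] sz [23. 36.] ang 18.4 z [35.6 80.5 84.5]
top black/high gauge 130 [313. 230.] c [517.   1.] sz [63. 16.] ang 87.6 z [43.  60.4 63.5]
top black/high gauge 65 [278. 247.] c [471.  92.] sz [18. 21.] ang 0.1 z [50.5 55.1 59. ]
top black/high gauge 170 [312. 257.] c [445.   5.] sz [60. 18.] ang 89.5 z [58.6 61.7 64.5]
top black/high gauge 253 [261. 292.] c [354. 134.] sz [29. 59.] ang 89.4 z [46.2 49.9 53.1]
top tray/any 38 [372. 149.] c [ 748. -170.] sz [52. 21.] ang 50.3 z [16.1 21.8 29.5]
top tray/any 541 [411. 223.] c [ 537. -271.] sz [270. 142.] ang 9.9 z [13.2 17.4 20.8]
top mat 2854 [211. 229.] c [530. 277.] sz [278. 127.] ang 0.7 z [-0.7  2.7  6.1]
top mat 31 [168. 223.] c [540. 396.] sz [ 2. 56.] ang 68.2 z [ 1.4  8.9 13.7]
top bed 5046 [312. 212.] c [568.  10.] sz [178. 288.
[... 479 characters left out ...]
h gauge 207 [326. 164.] c [356. 135.] sz [65. 29.] ang 0.3 z [38.4 50.1 52.7]
scene black/high gauge 322 [271. 181.] c [448.   5.] sz [64. 23.] ang 86.7 z [37.  54.9 62.8]
scene black/high gauge 106 [306. 192.] c [474.  94.] sz [24. 19.] ang 85.1 z [36.8 51.  56.2]
scene black/high gauge 411 [265. 203.] c [537.   2.] sz [65. 50.] ang 88.0 z [37.3 58.9 80.8]
scene tray/any 670 [152. 210.] c [ 539. -273.] sz [275. 141.] ang 9.8 z [12.6 16.7 20.1]
scene tray/any 131 [160. 289.] c [ 775. -175.] sz [23. 52.] ang 28.7 z [14.  22.  28.8]
scene mat 2121 [379. 239.] c [533. 275.] sz [274. 125.] ang 0.6 z [0.  2.3 4.7]
scene bed 5345 [261. 238.] c [570.   9.] sz [180. 288.] ang 87.8 z [ 8.8 11.2 14.3]
```

View pics/crop_cart.png

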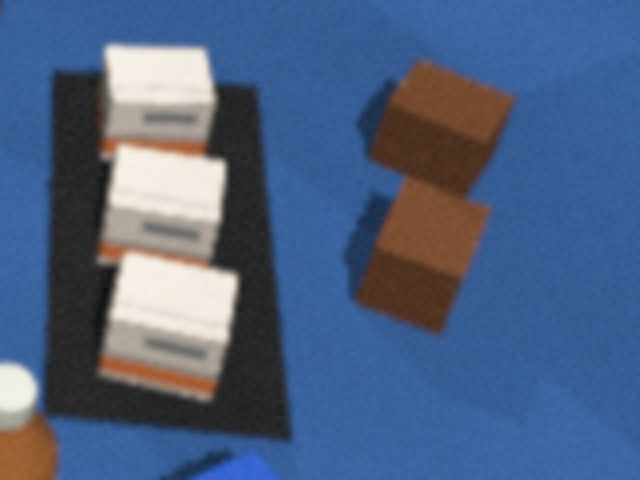

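View pics/crop_gauge.png

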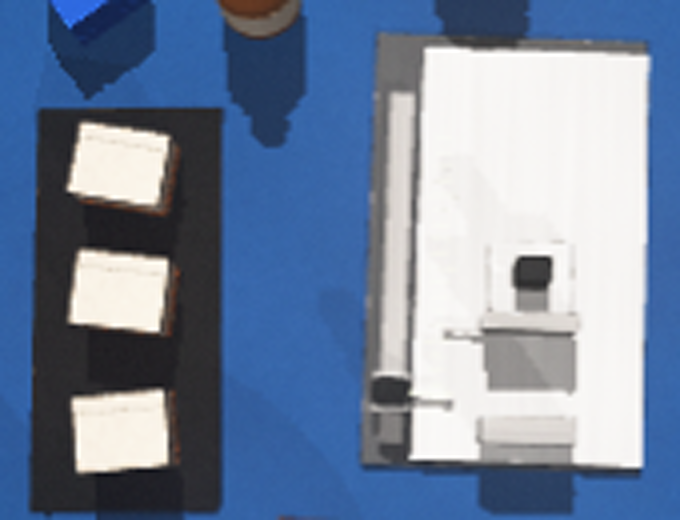

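The crop confirms three white cartons with orange bands on the mat. The brown ones beside it have no band and are look-alikes. I'll write a move calculator and go over the tab.

```bash
cat >> h.py <<'E'
G=[0.454,0.0047,np.radians(-2)]   # gauge origin, yaw
T=[0.538,-0.272,np.radians(9.9)]
def pt(F,x,y):
    c,s=np.cos(F[2]),np.sin(F[2]); return np.array([F[0]+c*x-s*y,F[1]+s*x+c*y])
def go(xy,z,yawdeg):
    """turn, then shift in tool axes after that turn (tool pointing down)"""
    s=manip.state(); w,a,b,c=s['orientation']
    R=np.array([[1-2*(b*b+c*c),2*(a*b-w*c)],[2*(a*b+w*c),1-2*(a*a+c*c)]])  # x,y cols, xy rows
    cur=np.degrees(np.arctan2(R[1,1],R[0,1]))
    dy=(yawdeg-cur+90)%180-90; ya=np.radians(cur+dy)
    y=np.array([np.cos(ya),np.sin(ya)]); x=np.array([-y[1],y[0]])  # z down: x = y cross z
    d=np.array([xy[0],xy[1]])-s['ee_pos'][:2]
    sh=np.array([d@x,d@y,s['ee_pos'][2]-z])
    print('yaw',round(cur,2),'turn rad',round(-np.radians(dy),4),'shift mm',(sh*1000).round(1),'norm',(np.linalg.norm(sh)*1000).round(0),'t',round(s['t'],1),'F',np.round(s['force'],1),'w',round(s['gripper_width'],4))
E
python3 -c "
from h import *
go(pt(G,95,0)/1 if 0 else pt(G,.095,0),.2,88)"
```

```text
yaw 76.77 turn rad -0.196 shift mm [-431.8 -567.6   30.7] norm 714.0 t 0.2 F [-0.4  0.2  0.1] w 0.0853
```

```bash
python3 -m creep '[[0.085,[0,0,0],-0.098],[0.085,[0,0,0],-0.098],[0.085,[-0.024,-0.0315,0.0017],0],[0.085,[-0.024,-0.0315,0.0017],0],[0.085,[-0.024,-0.0315,0.0017],0],[0.085,[-0.024,-0.0315,0.0017],0],[0.085,[-0.024,-0.0315,0.0017],0],[0.085,[-0.024,-0.0315,0.0017],0],[0.085,[-0.024,-0.0315,0.0017],0],[0.085,[-0.024,-0.0315,0.0017],0],[0.085,[-0.024,-0.0315,0.0017],0],[0.085,[-0.024,-0.0315,0.0017],0],[0.085,[-0.024,-0.0315,0.0017],0],[0.085,[-0.024,-0.0315,0.0017],0],[0.085,[-0.024,-0.0315,0.0017],0],[0.085,[-0.024,-0.0315,0.0017],0],[0.085,[-0.024,-0.0315,0.0017],0],[0.085,[-0.024,-0.0315,0.0017],0],[0.085,[-0.024,-0.0315,0.0017],0],[0.085,[-0.024,-0.0315,0.0017],0]]'
python3 - <<'E'
from h import *
c=cap('wrist','w1.png'); o,d=ray(c,[[280,210]]); print(o.round(3),d.round(3))
go(pt(G,.095,0),.2,88)
E
```

```text
t: 1.87
ee_pos: [0.55, 0.0005, 0.2006]
orientation: [0.0, 0.018, 1.0, 0.0]
force: [0.1, 0.9, -0.1]
gripper_width: 0.0853
gripper_force: 0.0
[0.476 0.003 0.344] [[ 0.296 -0.    -0.955]]
yaw 87.74 turn rad -0.0046 shift mm [5.3 6.2 0.1] norm 8.0 t 1.9 F [ 5.  -4.7  1.1] w 0.0852
```

View pics/w1.png

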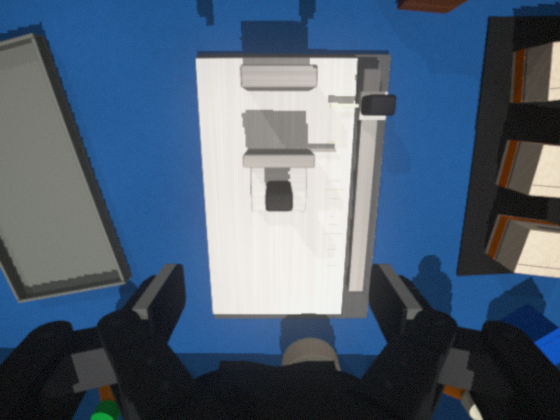

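The wrist view shows the gauge: fixed jaw (278,76), moving plate (278,159), tab (279,190), marker knob (378,104), bed spanning (197-358, 57-315).

```bash
python3 - <<'E'
from h import *
c=cap('wrist'); g=c['img'].min(2).astype(int)
def edge_row(r,a,b,sgn):  # strongest gradient along row
    x=np.convolve(g[r,a:b],np.ones(2)/2,'same'); d=sgn*np.diff(x)[2:-2]; return a+2+d.argmax()+.5
def edge_col(cc,a,b,sgn):
    x=np.convolve(g[a:b,cc],np.ones(2)/2,'same'); d=sgn*np.diff(x)[2:-2]; return a+2+d.argmax()+.5
L=np.array([[edge_row(r,185,230,1),r] for r in range(75,300,5)])
N=np.array([[x,edge_col(x,40,72,1)] for x in range(205,350,5)])
F=np.array([[x,edge_col(x,295,335,-1)] for x in range(225,335,5)])
def line(uv,z):
    P=onz(c,uv,z); 
    for _ in range(3):
        m=np.median(P[:,:2],0); vx,vy,x,y=cv2.fitLine(P[:,:2].astype(np.float32),cv2.DIST_HUBER,0,.001,.001).ravel()
    return np.degrees(np.arctan(vy/vx)),(x*1000,y*1000),(np.std((P[:,:2]-[x,y])@[-vy,vx])*1000)
for n,e in (('y-80',L),('x-30',N),('x254',F)): print(n,line(e,.012))
P=cloud(c); R=c['range_z']
def rect(nm,m):
    k,l,st,ce=cv2.connectedComponentsWithStats(m.astype(np.uint8)); 
    for i in range(1,k):
        if st[i,4]<80: continue
        Q=P[l==i]; r=cv2.minAreaRect((Q[:,:2]*1000).astype(np.float32)); print(nm,ce[i].round(),'c',np.round(r[0],1),np.round(r[1]),round(r[2],1),'z',np.percentile(Q[:,2]*1000,[10,50,90]).round(1))
w=(P[...,0]>.4)&(P[...,0]<.72)&(abs(P[...,1])<.15)&(R>0); w[260:]=False
rect('tab',w&(P[...,2]>.075)&(P[...,2]<.09)); rect('jaws',w&(P[...,2]>.056)&(P[...,2]<.068)&(abs(P[...,1])<.05)); rect('knob',w&(P[...,2]>.05)&(P[...,2]<.062)&(P[...,1]>.06))
E
```

```text
y-80 (np.float32(-2.1666512), (np.float32(556.34265), np.float32(-78.00904)), np.float64(0.33421837376729746))
x-30 (np.float32(87.62762), (np.float32(426.3827), np.float32(5.8881025)), np.float64(0.2574962112685111))
x254 (np.float32(88.49118), (np.float32(711.4374), np.float32(-24.092316)), np.float64(0.6235370714329075))
tab [285. 195.] c [549.    1.9] [24. 17.] 88.2 z [80.6 82.6 83.7]
jaws [285.  69.] c [447.    5.5] [64. 19.] 88.2 z [61.7 62.8 63.8]
jaws [284. 155.] c [517.6   3.1] [64. 12.] 87.9 z [60.6 61.8 62.8]
knob [388.  98.] c [473.1  94.7] [24. 17.] 88.0 z [54.8 56.6 57.7]
```

```bash
sed -i 's/^G=.*/G=[0.4565,0.0055,np.radians(-2.1)]/' h.py; python3 -c "
from h import *
go((.549,.0019),.045,87.9)"
```

```text
yaw 87.68 turn rad -0.0038 shift mm [  3.    3.8 155. ] norm 155.0 t 2.0 F [-0.3  0.3 -0.7] w 0.0848
```

```bash
python3 -m creep '[[0.085,[0.003,0.0038,0.035],-0.004],[0.085,[0,0,0.04],0],[0.085,[0,0,0.04],0],[0.085,[0,0,0.03],0],[0.085,[0,0,0.01],0],[0.02,[0,0,0],0],[0.02,[0,0,0],0],[0.02,[0,0,0],0],[0.02,[0,0,0],0],[0.02,[0,0,0],0],[0.02,[0,0,0],0],[0.02,[0,0,0],0],[0.02,[0,0,0],0]]'
```

```text
t: 3.05
ee_pos: [0.5487, 0.0021, 0.0485]
orientation: [0.002, 0.017, 1.0, -0.004]
force: [-1.2, -13.2, 8.1]
gripper_width: 0.0233
gripper_force: 59.4
```

```bash
python3 -m creep '[[0.02,[-0.008,0,-0.002],0],[0.02,[-0.016,0,0],0],[0.02,[-0.016,0,0],0],[0.02,[-0.016,0,0],0],[0.02,[-0.016,0,0],0],[0.02,[-0.016,0,0],0],[0.02,[-0.016,0,0],0],[0.02,[-0.016,0,0],0],[0.02,[-0.012,0,0],0],[0.02,[-0.005,0,0],0],[0.02,[0,0,0],0],[0.02,[0,0,0],0]]'; python3 -c "
from h import *
print((manip.state()['ee_pos']-np.r_[pt(G,.228,0),0]).round(4))"
```

```text
t: 4.05
ee_pos: [0.6824, -0.0025, 0.0486]
orientation: [-0.001, 0.017, 1.0, -0.004]
force: [-5.5, -12.6, 1.6]
gripper_width: 0.0231
gripper_force: 61.5
[-0.0019  0.0004  0.0486]
```

```bash
python3 -m creep '[[0.02,[-0.004,0,0],0],[0.02,[-0.003,0,0],0],[0.02,[0,0,0],0],[0.02,[0,0,0],0]]'; python3 -c "
from h import *
print((manip.state()['ee_pos']-np.r_[pt(G,.228,0),0]).round(4))"
```

```text
t: 4.38
ee_pos: [0.6824, -0.0025, 0.0485]
orientation: [-0.007, 0.017, 1.0, -0.004]
force: [-26.2, -11.9, 18.5]
gripper_width: 0.0229
gripper_force: 63.5
[-0.0019  0.0004  0.0485]
```

```bash
python3 -m creep '[[0.02,[0.005,0,0],0],[0.02,[0.002,0,0],0],[0.085,[0,0,0],0],[0.085,[0,0,0],0],[0.085,[0,0,0],0],[0.085,[0,0,0],0],[0.085,[0,0,0],0],[0.085,[0,0,-0.02],0],[0.085,[0,0,-0.04],0],[0.085,[0,0,-0.04],0],[0.085,[0,0,-0.02],0],[0.085,[0,0,0],0]]'; python3 - <<'E'
from h import *
go((.444,.270),.15,95.4)
c=cap('top'); P=cloud(c); m=(c['img'].min(2)>150)&(P[...,2]>.046)&(P[...,2]<.065)&(P[...,1]>.1)&(P[...,1]<.4)&(P[...,0]<.7)
k,l,st,ce=cv2.connectedComponentsWithStats(m.astype(np.uint8))
for i in range(1,k):
    if st[i,4]>100: print(cv2.minAreaRect((P[l==i][:,:2]*1000).astype(np.float32)))
E
```

```text
t: 5.38
ee_pos: [0.6871, 0.0025, 0.1745]
orientation: [0.005, 0.015, 1.0, 0.0]
force: [0.6, -0.2, 1.1]
gripper_width: 0.085
gripper_force: 0.0
yaw 88.26 turn rad -0.1246 shift mm [216.8 289.2  24.5] norm 362.0 t 5.4 F [ 0.6 -0.2  1.1] w 0.085
((620.76953125, 274.76885986328125), (60.5279655456543, 48.22559356689453), 81.36445617675781)
((536.1401977539062, 272.91925048828125), (60.459842681884766, 47.67363739013672), 83.09242248535156)
((443.6278381347656, 269.41339111328125), (47.591209411621094, 59.69784927368164), 5.431311130523682)
```

```bash
python3 -m creep '[[0.085,[0,0,0],-0.062],[0.085,[0,0,0],-0.062],[0.085,[0.0217,0.0289,0.0],0],[0.085,[0.0217,0.0289,0.0],0],[0.085,[0.0217,0.0289,0.0],0],[0.085,[0.0217,0.0289,0.0],0],[0.085,[0.0217,0.0289,0.0],0],[0.085,[0.0217,0.0289,0.0],0],[0.085,[0.0217,0.0289,0.0],0],[0.085,[0.0217,0.0289,0.0],0],[0.085,[0.0217,0.0289,0],0],[0.085,[0.0217,0.0289,0.0],0],[0.085,[0,0,0],0],[0.085,[0,0,0],0]]'; cat >> h.py <<'E'
def cartons(n='wrist',box=(.35,.75,.1,.45),zlo=.045,zhi=.066,amin=150):
    c=cap(n); P=cloud(c); m=(c['range_z']>0)&(c['img'].min(2)>110)&(P[...,2]>zlo)&(P[...,2]<zhi)&(P[...,0]>box[0])&(P[...,0]<box[1])&(P[...,1]>box[2])&(P[...,1]<box[3])
    k,l,st,ce=cv2.connectedComponentsWithStats(m.astype(np.uint8))
    for i in range(1,k):
        if st[i,4]<amin: continue
        Q=P[l==i]; (x,y),(w,h),a=cv2.minAreaRect((Q[:,:2]*1000).astype(np.float32))
        yaw=a if w>h else a+90
        print('rect',ce[i].round(),'c',round(x,1),round(y,1),'sz',round(max(w,h),1),round(min(w,h),1),'yaw60',round(yaw,1),'z',(np.median(Q[:,2])*1000).round(1))
    return c
E
python3 - <<'E'
from h import *
cartons()
go((.444,.270),.022,95.4)
E
```

```text
t: 6.6
ee_pos: [0.4385, 0.2706, 0.1666]
orientation: [-0.001, -0.049, 0.999, -0.001]
force: [0.9, -0.3, 0.6]
gripper_width: 0.0848
gripper_force: 0.0
rect [276. 211.] c 445.4 270.9 sz 60.1 47.9 yaw60 95.1 z 54.0
rect [270. 306.] c 538.3 274.0 sz 60.1 49.8 yaw60 83.6 z 54.1
rect [261. 360.] c 600.3 272.2 sz 46.2 10.6 yaw60 89.0 z 54.0
yaw 95.46 turn rad 0.001 shift mm [ -4.5  -0.2 144.8] norm 145.0 t 6.7 F [-0.3  0.4  0.9] w 0.0851
```

```bash
python3 -m creep '[[0.085,[-0.0055,0.0005,0.035],0],[0.085,[0,0,0.04],0],[0.085,[0,0,0.04],0],[0.085,[0,0,0.02],0],[0.085,[0,0,0.007],0],[0.04,[0,0,0],0],[0.04,[0,0,0],0],[0.04,[0,0,0],0],[0.04,[0,0,0],0],[0.04,[0,0,0],0],[0.04,[0,0,0],0],[0.04,[0,0,-0.02],0],[0.04,[0,0,-0.04],0],[0.04,[0,0,-0.04],0],[0.04,[0,0,-0.03],0],[0.04,[0,0,0],0],[0.04,[0,0,0],0]]'; python3 -c "
from h import *
go(pt(G,.026,0),.15,87.9)"
```

```text
t: 8.07
ee_pos: [0.4473, 0.2716, 0.158]
orientation: [0.002, -0.047, 0.999, 0.001]
force: [0.2, 0.5, -2.1]
gripper_width: 0.059
gripper_force: 66.3
yaw 95.35 turn rad 0.13 shift mm [ -44.9 -265.6    8. ] norm 270.0 t 8.1 F [ 0.2  0.5 -2.1] w 0.059
```

```bash
python3 -m creep '[[0.04,[0,0,0],0.065],[0.04,[0,0,0],0.065],[0.04,[-0.006,-0.0332,0],0],[0.04,[-0.006,-0.0332,0],0],[0.04,[-0.006,-0.0332,0],0],[0.04,[-0.006,-0.0332,0],0],[0.04,[-0.006,-0.0332,0],0],[0.04,[-0.006,-0.0332,0],0],[0.04,[-0.006,-0.0332,0],0],[0.04,[-0.006,-0.0332,0],0],[0.04,[0,0,0],0],[0.04,[0,0,0],0]]'; python3 -c "
from h import *
go(pt(G,.029,0),.039,87.9)
c=cap('wrist','w2.png')"
```

```text
t: 9.07
ee_pos: [0.4828, 0.002, 0.154]
orientation: [-0.001, 0.02, 1.0, 0.0]
force: [-0.3, 0.7, -2.0]
gripper_width: 0.0587
gripper_force: 66.2
yaw 87.68 turn rad -0.0038 shift mm [ -2.6   2.5 115. ] norm 115.0 t 9.1 F [-0.3  0.7 -2. ] w 0.0587
```

View pics/w2.png

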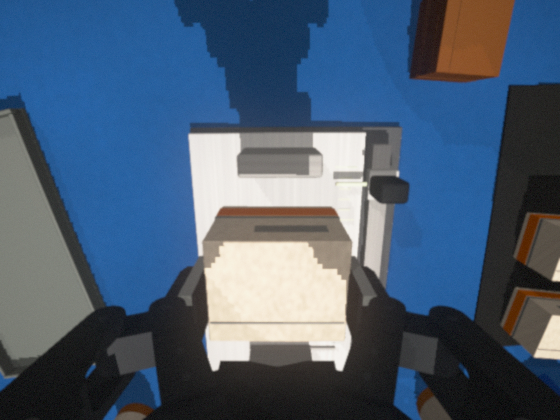

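The carton is held square at (278,290). The pointer ends near (338,183), clear of the fingers.

```bash
python3 - <<'E'
from h import *
s=manip.state(); z=s['ee_pos'][2]; print(s['ee_pos'].round(4))
cartons(box=(.4,.56,-.05,.05),zlo=z+.015,zhi=z+.04)
go(pt(G,.029,0),.039,87.9)
E
```

```text
[0.4828 0.0031 0.1542]
rect [276. 289.] c 481.6 2.5 sz 61.3 49.0 yaw60 87.8 z 181.2
yaw 87.88 turn rad -0.0003 shift mm [ -2.6   0.7 115.4] norm 115.0 t 9.2 F [-0.   0.4 -1.6] w 0.059
```

```bash
python3 -m creep '[[0.04,[-0.0026,0.0007,0.03],0],[0.04,[0,0,0.035],0],[0.04,[0,0,0.03],0],[0.04,[0,0,0.015],0],[0.04,[0,0,0.007],0],[0.04,[0,0,0],0],[0.04,[0,0,0],0]]'
```

```text
t: 9.75
ee_pos: [0.4865, 0.0052, 0.0387]
orientation: [-0.0, 0.017, 1.0, 0.0]
force: [0.6, -0.3, -2.3]
gripper_width: 0.0588
gripper_force: 66.4
```

```bash
python3 -m creep '[[0.04,[0,0,0.003],0],[0.04,[0,0,0],0],[0.072,[0,0,0],0],[0.072,[0,0,0],0],[0.072,[0,0,0],0],[0.072,[0,0,-0.01],0],[0.072,[0,0,-0.03],0],[0.072,[0,0,-0.04],0],[0.085,[0,0,-0.04],0],[0.085,[0,0,0],0],[0.085,[0,0,0],0]]'; python3 - <<'E'
from h import *
cartons(box=(.4,.75,-.06,.06),zlo=.054)
cartons('top')
go((.538,.274),.155,83.6)
E
```

```text
t: 10.67
ee_pos: [0.489, 0.004, 0.1592]
orientation: [0.003, 0.019, 1.0, 0.0]
force: [0.5, -0.5, -0.2]
gripper_width: 0.0851
gripper_force: 0.0
rect [276. 155.] c 446.7 5.3 sz 64.2 17.6 yaw60 87.9 z 62.9
rect [277. 204.] c 485.9 4.4 sz 60.2 48.2 yaw60 87.8 z 62.9
rect [209. 191.] c 621.1 274.7 sz 60.3 48.5 yaw60 80.9 z 52.5
rect [209. 222.] c 535.8 272.7 sz 60.5 48.4 yaw60 82.9 z 52.6
yaw 87.88 turn rad 0.0747 shift mm [-21.2 274.1   0.8] norm 275.0 t 10.8 F [ 0.1  0.8 -0.4] w 0.0851
```

```bash
python3 -m creep '[[0.085,[0,0,0],0.075],[0.085,[-0.0027,0.0343,0],0],[0.085,[-0.0027,0.0343,0],0],[0.085,[-0.0027,0.0343,0],0],[0.085,[-0.0027,0.0343,0],0],[0.085,[-0.0027,0.0343,0],0],[0.085,[-0.0027,0.0343,0],0],[0.085,[-0.0027,0.0343,0],0],[0.085,[-0.0027,0.0343,0],0],[0.085,[0,0,0],0],[0.085,[0,0,0],0]]'; python3 - <<'E'
from h import *
cartons()
go((.538,.274),.026,83.6)
E
```

```text
t: 11.68
ee_pos: [0.5374, 0.2753, 0.1534]
orientation: [-0.002, 0.054, 0.999, -0.001]
force: [-0.4, 0.0, -0.9]
gripper_width: 0.0852
gripper_force: 0.0
rect [276. 208.] c 537.8 274.1 sz 60.1 48.3 yaw60 83.7 z 54.0
rect [288. 300.] c 623.2 276.0 sz 60.1 49.8 yaw60 80.5 z 54.1
yaw 83.66 turn rad 0.0011 shift mm [-7.000e-01  1.000e-01  1.277e+02] norm 128.0 t 11.7 F [-0.3 -0.7  0.3] w 0.0853
```

```bash
python3 -m creep '[[0.085,[-0.0007,0,0.035],0],[0.085,[0,0,0.04],0],[0.085,[0,0,0.03],0],[0.085,[0,0,0.015],0],[0.085,[0,0,0.007],0],[0.04,[0,0,0],0],[0.04,[0,0,0],0],[0.04,[0,0,0],0],[0.04,[0,0,0],0],[0.04,[0,0,0],0],[0.04,[0,0,0],0],[0.04,[0,0,-0.02],0],[0.04,[0,0,-0.04],0],[0.04,[0,0,-0.04],0],[0.04,[0,0,-0.03],0],[0.04,[0,0,0],0],[0.04,[0,0,0],0]]'; python3 -c "
from h import *
go(pt(G,.080,0),.15,87.9)"
```

```text
t: 13.15
ee_pos: [0.541, 0.2752, 0.1613]
orientation: [0.002, 0.056, 0.998, 0.001]
force: [0.4, -0.4, -1.1]
gripper_width: 0.0583
gripper_force: 66.7
yaw 83.6 turn rad -0.075 shift mm [  -5.5 -272.6   11.3] norm 273.0 t 13.2 F [ 0.4 -0.4 -1.1] w 0.0583
```

```bash
python3 -m creep '[[0.04,[0,0,0],-0.075],[0.04,[-0.001,-0.0341,0],0],[0.04,[-0.001,-0.0341,0],0],[0.04,[-0.001,-0.0341,0],0],[0.04,[-0.001,-0.0341,0],0],[0.04,[-0.001,-0.0341,0],0],[0.04,[-0.001,-0.0341,0],0],[0.04,[-0.001,-0.0341,0],0],[0.04,[-0.001,-0.0341,0],0],[0.04,[0,0,0],0],[0.04,[0,0,0],0],[0.04,[0,0,0],0]]'; python3 - <<'E'
from h import *
s=manip.state(); z=s['ee_pos'][2]; print(s['ee_pos'].round(4))
cartons(box=(.47,.62,-.05,.05),zlo=z+.015,zhi=z+.04)
go(pt(G,.083,0),.037,87.9)
E
```

```text
t: 14.15
ee_pos: [0.5364, 0.0016, 0.1574]
orientation: [-0.001, 0.019, 1.0, 0.0]
force: [0.3, 0.1, -1.9]
gripper_width: 0.0586
gripper_force: 71.2
[0.5364 0.0016 0.1574]
rect [276. 285.] c 534.8 1.0 sz 61.2 49.4 yaw60 87.7 z 181.4
yaw 87.92 turn rad 0.0004 shift mm [ -2.8   0.5 120.7] norm 121.0 t 14.2 F [-0.2 -0.5 -2. ] w 0.0585
```

```bash
python3 -m creep '[[0.04,[-0.0028,0.0005,0.03],0],[0.04,[0,0,0.035],0],[0.04,[0,0,0.03],0],[0.04,[0,0,0.015],0],[0.04,[0,0,0.007],0],[0.04,[0,0,0],0],[0.04,[0,0,0],0]]'
```

```text
t: 14.78
ee_pos: [0.5403, 0.0029, 0.0418]
orientation: [-0.0, 0.017, 1.0, 0.0]
force: [1.1, -0.1, -1.1]
gripper_width: 0.0588
gripper_force: 71.5
```

```bash
python3 -m creep '[[0.04,[0,0,0.003],0],[0.04,[0,0,0],0],[0.072,[0,0,0],0],[0.072,[0,0,0],0],[0.072,[0,0,0],0],[0.072,[0,0,-0.01],0],[0.072,[0,0,-0.03],0],[0.072,[0,0,-0.04],0],[0.085,[0,0,-0.04],0],[0.085,[0,0,0],0],[0.085,[0,0,0],0]]'; python3 - <<'E'
from h import *
cartons(box=(.4,.75,-.06,.06),zlo=.054)
cartons('top')
go((.623,.276),.155,80.6)
E
```

```text
t: 15.7
ee_pos: [0.5426, 0.0016, 0.1626]
orientation: [0.003, 0.019, 1.0, 0.0]
force: [-0.2, 0.6, -0.6]
gripper_width: 0.0847
gripper_force: 0.0
rect [277.  79.] c 447.1 5.9 sz 63.9 18.4 yaw60 87.8 z 62.8
rect [277. 134.] c 486.0 4.5 sz 60.2 47.0 yaw60 87.8 z 63.0
rect [277. 202.] c 539.0 2.0 sz 60.2 48.2 yaw60 88.2 z 63.0
rect [277. 322.] c 651.5 -1.7 sz 63.7 12.2 yaw60 88.3 z 62.1
rect [209. 191.] c 620.8 275.1 sz 61.2 48.1 yaw60 80.5 z 52.6
yaw 87.88 turn rad 0.1271 shift mm [-37.1 284.2   4. ] norm 287.0 t 15.8 F [-0.3 -0.7 -0.1] w 0.0852
```

```bash
python3 -m creep '[[0.085,[0,0,0],0.064],[0.085,[0,0,0],0.063],[0.085,[-0.0046,0.0355,0],0],[0.085,[-0.0046,0.0355,0],0],[0.085,[-0.0046,0.0355,0],0],[0.085,[-0.0046,0.0355,0],0],[0.085,[-0.0046,0.0355,0],0],[0.085,[-0.0046,0.0355,0],0],[0.085,[-0.0046,0.0355,0],0],[0.085,[-0.0046,0.0355,0],0],[0.085,[0,0,0],0],[0.085,[0,0,0],0],[0.085,[0,0,0],0]]'; python3 - <<'E'
from h import *
cartons()
go((.623,.276),.026,80.6)
E
```

```text
t: 16.88
ee_pos: [0.6215, 0.2753, 0.1568]
orientation: [-0.001, 0.082, 0.997, -0.001]
force: [-0.2, 0.0, 0.0]
gripper_width: 0.085
gripper_force: 0.0
rect [278. 207.] c 622.8 276.2 sz 60.1 48.3 yaw60 80.5 z 54.0
yaw 80.59 turn rad -0.0002 shift mm [ -1.1   1.4 131.3] norm 131.0 t 16.9 F [-0.6 -0.   1.4] w 0.0846
```

```bash
python3 -m creep '[[0.085,[-0.001,0.0013,0.035],0],[0.085,[0,0,0.04],0],[0.085,[0,0,0.03],0],[0.085,[0,0,0.018],0],[0.085,[0,0,0.007],0],[0.04,[0,0,0],0],[0.04,[0,0,0],0],[0.04,[0,0,0],0],[0.04,[0,0,0],0],[0.04,[0,0,0],0],[0.04,[0,0,0],0],[0.04,[0,0,-0.02],0],[0.04,[0,0,-0.04],0],[0.04,[0,0,-0.04],0],[0.04,[0,0,-0.03],0],[0.04,[0,0,0],0],[0.04,[0,0,0],0]]'; python3 -c "
from h import *
go((.5925,.0007),.15,87.9)"
```

```text
t: 18.35
ee_pos: [0.6256, 0.2779, 0.1616]
orientation: [0.002, 0.082, 0.997, 0.001]
force: [0.7, -0.9, -1.9]
gripper_width: 0.0587
gripper_force: 67.0
yaw 80.63 turn rad -0.127 shift mm [  22.9 -278.2   11.6] norm 279.0 t 18.4 F [ 0.7 -0.9 -1.9] w 0.0587
```

```bash
python3 -m creep '[[0.04,[0,0,0],-0.064],[0.04,[0,0,0],-0.063],[0.04,[0.0029,-0.0348,0],0],[0.04,[0.0029,-0.0348,0],0],[0.04,[0.0029,-0.0348,0],0],[0.04,[0.0029,-0.0348,0],0],[0.04,[0.0029,-0.0348,0],0],[0.04,[0.0029,-0.0348,0],0],[0.04,[0.0029,-0.0348,0],0],[0.04,[0.0029,-0.0348,0],0],[0.04,[0,0,0],0],[0.04,[0,0,0],0],[0.04,[0,0,0],0]]'; python3 - <<'E'
from h import *
s=manip.state(); z=s['ee_pos'][2]; print(s['ee_pos'].round(4))
cartons(box=(.5,.67,-.05,.05),zlo=z+.015,zhi=z+.04)
go((.5925,.0007),.040,87.9)
E
```

```text
t: 19.43
ee_pos: [0.5897, -0.0001, 0.1574]
orientation: [-0.001, 0.019, 1.0, 0.0]
force: [-0.6, 1.0, -1.2]
gripper_width: 0.0585
gripper_force: 66.9
[ 5.897e-01 -1.000e-04  1.574e-01]
rect [276. 285.] c 588.4 -0.4 sz 61.3 49.5 yaw60 87.9 z 180.9
yaw 87.93 turn rad 0.0005 shift mm [ -2.5   0.3 117.7] norm 118.0 t 19.5 F [ 0.3  0.8 -0.7] w 0.0587
```

```bash
python3 -m creep '[[0.04,[-0.0025,0.0003,0.03],0],[0.04,[0,0,0.035],0],[0.04,[0,0,0.03],0],[0.04,[0,0,0.015],0],[0.04,[0,0,0.008],0],[0.04,[0,0,0],0],[0.04,[0,0,0.002],0],[0.04,[0,0,0],0]]'
```

```text
t: 20.15
ee_pos: [0.5936, 0.0013, 0.0395]
orientation: [0.0, 0.017, 1.0, 0.0]
force: [-2.2, -0.1, 4.9]
gripper_width: 0.0588
gripper_force: 67.5
```

Touching down; release and lift, then check and move over the tab.

```bash
python3 -m creep '[[0.072,[0,0,0],0],[0.072,[0,0,0],0],[0.072,[0,0,0],0],[0.072,[0,0,-0.01],0],[0.072,[0,0,-0.03],0],[0.072,[0,0,-0.04],0],[0.085,[0,0,-0.04],0],[0.085,[0,0,0],0],[0.085,[0,0,0],0]]'; python3 - <<'E'
from h import *
cartons(box=(.4,.75,-.06,.06),zlo=.054)
go((.6835,-.0023),.045,87.9)
E
```

```text
t: 20.9
ee_pos: [0.5957, -0.0001, 0.1626]
orientation: [0.003, 0.018, 1.0, 0.0]
force: [-0.6, 0.2, -0.1]
gripper_width: 0.0853
gripper_force: 0.0
rect [310.   3.] c 452.6 27.0 sz 21.3 4.5 yaw60 86.9 z 62.8
rect [278.  58.] c 486.5 4.9 sz 60.0 48.2 yaw60 87.9 z 62.9
rect [277. 134.] c 539.1 2.2 sz 60.4 47.1 yaw60 87.8 z 63.0
rect [278. 201.] c 591.7 1.1 sz 60.1 48.3 yaw60 88.2 z 63.0
rect [277. 269.] c 651.3 -1.9 sz 63.7 11.8 yaw60 87.8 z 62.0
yaw 87.89 turn rad -0.0002 shift mm [-89.5   1.1 115.3] norm 146.0 t 20.9 F [-0.2  0.7 -0.7] w 0.0847
```

```bash
python3 -m creep '[[0.085,[-0.03,0.0005,0],0],[0.085,[-0.03,0.0005,0],0],[0.085,[-0.0295,0,0],0],[0.085,[0,0,0.03],0],[0.085,[0,0,0.04],0],[0.085,[0,0,0.03],0],[0.085,[0,0,0.015],0],[0.085,[0,0,0],0],[0.02,[0,0,0],0],[0.02,[0,0,0],0],[0.02,[0,0,0],0],[0.02,[0,0,0],0],[0.02,[0,0,0],0],[0.02,[0,0,0],0],[0.02,[0,0,0],0],[0.02,[0,0,0],0]]'
```

```text
t: 22.28
ee_pos: [0.6837, -0.0026, 0.0454]
orientation: [0.001, 0.018, 1.0, -0.0]
force: [-1.0, -0.8, 5.6]
gripper_width: 0.0232
gripper_force: 59.5
```

```bash
python3 -m creep '[[0.02,[0.004,0,0],0],[0.02,[0.006,0,0],0],[0.02,[0.006,0,0],0],[0.02,[0.006,0,0],0],[0.02,[0.006,0,0],0],[0.02,[0.006,0,0],0],[0.02,[0.005,0,0],0],[0.02,[0.004,0,0],0],[0.02,[0.002,0,0],0],[0.02,[0,0,0],0],[0.02,[0,0,0],0]]'
```

```text
t: 23.2
ee_pos: [0.6389, -0.001, 0.0453]
orientation: [0.002, 0.018, 1.0, -0.0]
force: [1.8, -0.8, 8.9]
gripper_width: 0.0234
gripper_force: 60.0
```

```bash
python3 -m creep '[[0.02,[0.002,0,0],0],[0.02,[0.002,0,0],0],[0.02,[0.001,0,0],0],[0.02,[0.001,0,0],0],[0.02,[0,0,0],0],[0.02,[0,0,0],0],[0.02,[0,0,0],0]]'; python3 - <<'E'
from h import *
cartons(box=(.4,.75,-.06,.06),zlo=.054)
E
```

```text
t: 23.78
ee_pos: [0.6377, -0.001, 0.0455]
orientation: [0.006, 0.018, 1.0, -0.0]
force: [16.6, -1.2, -3.8]
gripper_width: 0.0232
gripper_force: 59.2
rect [228.  26.] c 533.1 -13.7 sz 28.1 15.3 yaw60 88.7 z 63.0
rect [284. 127.] c 568.3 1.8 sz 85.3 64.0 yaw60 177.1 z 63.0
rect [254.  64.] c 546.8 -2.9 sz 50.4 9.0 yaw60 87.2 z 62.9
rect [263. 219.] c 606.5 -5.3 sz 22.4 10.1 yaw60 87.7 z 62.0
```

```bash
python3 -m creep '[[0.02,[0.002,0,0],0],[0.02,[0.001,0,0],0],[0.02,[0,0,0],0],[0.02,[0,0,0],0],[0.02,[0,0,0],0],[0.02,[0,0,0],0]]'; python3 -m creep '[[0.02,[-0.003,0,0],0],[0.02,[-0.002,0,0],0],[0.02,[0,0,0],0],[0.02,[0,0,0],0]]'
```

```text
t: 24.33
ee_pos: [0.6377, -0.001, 0.0455]
orientation: [0.008, 0.019, 1.0, -0.0]
force: [24.8, -2.2, -13.0]
gripper_width: 0.0231
gripper_force: 59.8
t: 24.67
ee_pos: [0.6376, -0.001, 0.0454]
orientation: [0.004, 0.019, 1.0, -0.0]
force: [8.5, -1.4, 1.7]
gripper_width: 0.0232
gripper_force: 61.8
```

```bash
python3 -m creep '[[0.06,[0,0,0],0],[0.06,[0,0,0],0],[0.06,[0,0,0],0],[0.06,[0,0,0],0],[0.06,[0,0,-0.02],0],[0.06,[0,0,-0.03],0],[0.085,[0,0,-0.035],0],[0.085,[0,0,-0.03],0],[0.085,[0,0,0],0],[0.085,[0,0,0],0]]'; python3 - <<'E'
from h import *
cartons(box=(.4,.75,-.06,.06),zlo=.054)
c=cap('top'); P=cloud(c)
cap('wrist','w3.png')
print(manip.state()['q'])
go((.4725,.0945),.16,177.9)
E
```

```text
t: 25.5
ee_pos: [0.6348, -0.0005, 0.1608]
orientation: [0.002, 0.018, 1.0, 0.0]
force: [0.8, -0.7, 0.2]
gripper_width: 0.0852
gripper_force: 0.0
rect [276.  90.] c 550.1 2.4 sz 122.8 63.6 yaw60 177.6 z 62.9
[-8.78186295e-04  4.12246902e-01 -7.75952965e-02  1.08371030e+00
  4.37199779e-05  3.59108986e-02]
yaw 87.89 turn rad 1.5707 shift mm [  89.1 -163.2   -2.9] norm 186.0 t 25.6 F [-0.  -0.5  0.2] w 0.0853
```

View pics/w3.png

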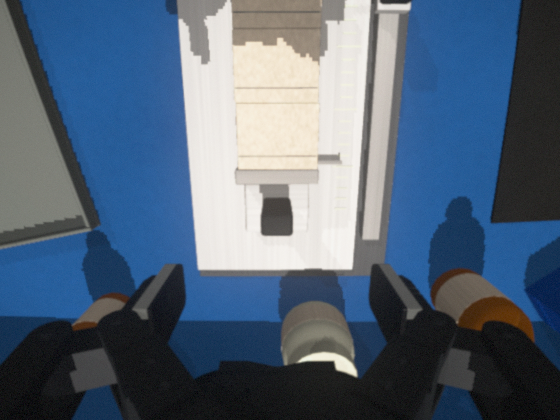

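The row is square and closed: plate at (278,176), jaw witness arm at (330,159). Next, the marker.

```bash
python3 -m creep '[[0.085,[0.0331,0.0178,0],0],[0.085,[0.0331,0.0178,0],0],[0.085,[0.0331,0.0178,0],0],[0.085,[0.0331,0.0178,0],0],[0.085,[0.0331,0.0178,0],0],[0.085,[0,0,0],0.12],[0.085,[0,0,0],0.12],[0.085,[0,0,0],0.12],[0.085,[0,0,0],0.12],[0.085,[0,0,0],0.12],[0.085,[0,0,0],0.12],[0.085,[0,0,0],0.12],[0.085,[0,0,0],0.12],[0.085,[0,0,0],0.12],[0.085,[0,0,0],0.12],[0.085,[0,0,0],0.12],[0.085,[0,0,0],0.12],[0.085,[0,0,0],0.12],[0.085,[0,0,0],0.01],[0.085,[0,0,0],0]]'; python3 - <<'E'
from h import *
c=cap('wrist','w4.png'); P=cloud(c)
m=(c['range_z']>0)&(P[...,2]>.05)&(P[...,2]<.062)&(P[...,1]>.065)&(P[...,1]<.13)&(P[...,0]>.43)&(P[...,0]<.55)
k,l,st,ce=cv2.connectedComponentsWithStats(m.astype(np.uint8))
for i in range(1,k):
    if st[i,4]>100: print(ce[i],cv2.minAreaRect((P[l==i][:,:2]*1000).astype(np.float32)),np.median(P[l==i][:,2]))
go((.4725,.0945),.034,177.9)
E
```

```text
t: 27.32
ee_pos: [0.4705, 0.0943, 0.1575]
orientation: [-0.001, 0.719, 0.695, -0.001]
force: [0.6, -0.3, 0.0]
gripper_width: 0.0851
gripper_force: 0.0
[279.47460317 205.86507937] ((472.8639221191406, 95.84758758544922), (23.193222045898438, 17.147708892822266), 87.96722412109375) 0.056525967006828964
yaw -1.89 turn rad 0.0037 shift mm [  0.3   1.8 123.7] norm 124.0 t 27.4 F [-0.5  0.1 -0.9] w 0.0849
```

View pics/w4.png

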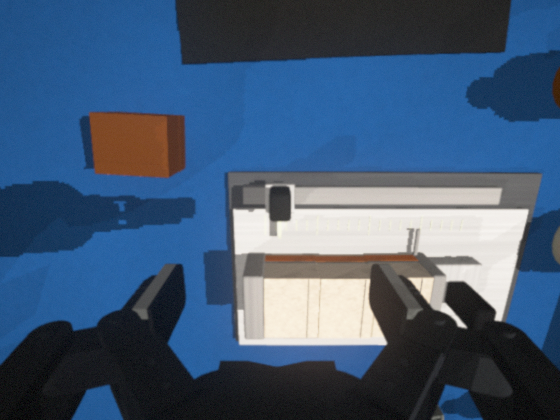

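The marker knob is at (280,205), with its pointer at (275,230). The jaw's witness arm is at (412,240).

```bash
python3 -m creep '[[0.085,[0.0005,0.002,0.03],0.004],[0.085,[0,0,0.035],0],[0.085,[0,0,0.035],0],[0.085,[0,0,0.018],0],[0.085,[0,0,0.005],0],[0.085,[0,0,0],0],[0.01,[0,0,0],0],[0.01,[0,0,0],0],[0.01,[0,0,0],0],[0.01,[0,0,0],0],[0.01,[0,0,0],0],[0.01,[0,0,0],0],[0.01,[0,0,0],0],[0.01,[0,0,0],0],[0.01,[0,0,0],0],[0.01,[0,0,0],0]]'
```

```text
t: 28.7
ee_pos: [0.4742, 0.095, 0.0366]
orientation: [0.0, 0.721, 0.693, 0.001]
force: [-0.5, -0.7, 5.6]
gripper_width: 0.0167
gripper_force: 59.3
```

```bash
python3 -m creep '[[0.01,[0,0.006,0],0],[0.01,[0,0.014,0],0],[0.01,[0,0.014,0],0],[0.01,[0,0.014,0],0],[0.01,[0,0.014,0],0],[0.01,[0,0.014,0],0],[0.01,[0,0.014,0],0],[0.01,[0,0.014,0],0],[0.01,[0,0.014,0],0],[0.01,[0,0.008,0],0],[0.01,[0,0.002,0],0],[0.01,[0,0,0],0],[0.01,[0,0,0],0],[0.01,[0,0,0],0]]'; python3 - <<'E'
from h import *
c=cap('wrist','w5.png'); P=cloud(c); R=c['range_z']>0
c2=cap('top'); 
E
```

```text
t: 29.87
ee_pos: [0.6025, 0.0906, 0.0367]
orientation: [0.0, 0.721, 0.693, 0.001]
force: [1.4, 2.5, 6.3]
gripper_width: 0.017
gripper_force: 59.7
```

View pics/w5.png

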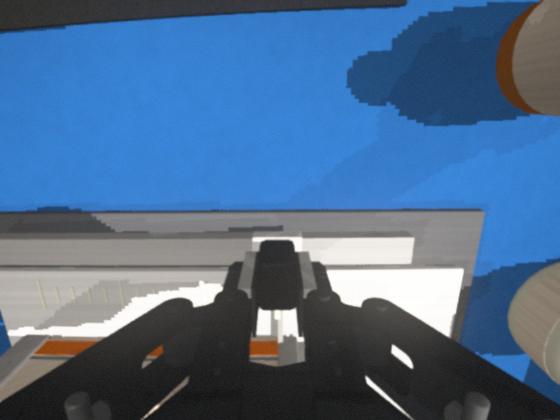

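The pointer (277,325) is close to the carton end and jaw face (277,348). I'll release it and measure from above.

```bash
python3 -m creep '[[0.05,[0,0,0],0],[0.05,[0,0,0],0],[0.05,[0,0,0],0],[0.05,[0,0,0],0],[0.05,[0,0,-0.02],0],[0.05,[0,0,-0.04],0],[0.085,[0,0,-0.04],0],[0.085,[0,0,-0.025],0],[0.085,[0,0,0],0],[0.085,[0,0,0],0]]'; python3 - <<'E'
from h import *
u=np.array([np.cos(G[2]),np.sin(G[2])])
for n in ('wrist','wrist','top','top','scene'):
    c=cap(n,'w6.png' if n=='wrist' else None); P=cloud(c); R=c['range_z']>0
    def r(nm,m):
        k,l,st,ce=cv2.connectedComponentsWithStats(m.astype(np.uint8)); i=1+st[1:,4].argmax(); Q=P[l==i]
        (x,y),s,a=cv2.minAreaRect((Q[:,:2]*1000).astype(np.float32)); g=np.array([x,y])-np.array(G[:2])*1000
        print(n,nm,ce[i].round(),'gx',round(g@u,1),'gy',round(g@[-u[1],u[0]],1),np.round(s,1),'ext gx',((Q[:,:2]*1000-np.array(G[:2])*1000)@u).min().round(1),((Q[:,:2]*1000-np.array(G[:2])*1000)@u).max().round(1))
    gx=(P[...,:2]-G[:2])@u*1000; gy=(P[...,:2]-G[:2])@np.array([-u[1],u[0]])*1000; z=P[...,2]*1000
    r('knob',R&(z>50)&(z<62)&(gy>70)&(gy<110)&(gx>90)&(gx<190))
    r('row+plate',R&(z>56)&(z<67)&(abs(gy)<40)&(gx>-40)&(gx<170))
    r('tab',R&(z>76)&(z<88)&(abs(gy)<30)&(gx>150)&(gx<220))
E
```

```text
t: 30.8
ee_pos: [0.6026, 0.0898, 0.1625]
orientation: [0.001, 0.721, 0.693, 0.001]
force: [-0.3, -0.8, -0.8]
gripper_width: 0.0851
gripper_force: 0.0
wrist knob [276. 204.] gx 142.6 gy 91.1 [23.3 17.5] ext gx 133.8 151.3
wrist row+plate [236. 304.] gx 101.7 gy 1.6 [ 65.3 108.8] ext gx 46.4 155.3
wrist tab [322. 316.] gx 181.2 gy 1.1 [24.2 18.1] ext gx 172.1 190.3
wrist knob [278. 205.] gx 142.7 gy 90.9 [23.8 17.3] ext gx 133.9 151.3
wrist row+plate [237. 304.] gx 101.1 gy 1.6 [ 65.6 109.3] ext gx 45.6 155.3
wrist tab [325. 318.] gx 181.4 gy 0.4 [25.1 18.4] ext gx 172.1 190.5Traceback (most recent call last):
  File "<stdin>", line 10, in <module>
  File "<stdin>", line 6, in r
ValueError: attempt to get argmax of an empty sequence
```

View pics/w6.png

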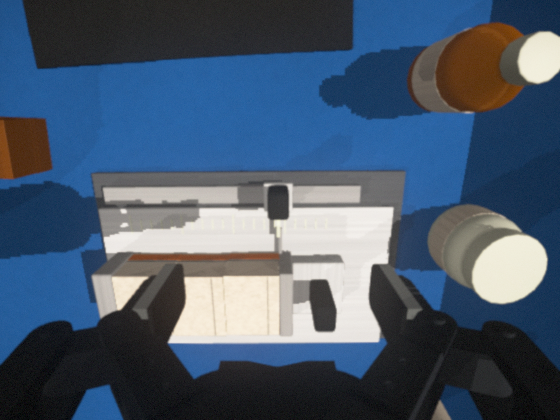

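The marker reads 142.7 and the jaw face 143.3 in the same view (knob (278,205), tab (325,318)), so they are level within 0.6 mm. Back to the tab to open the jaw.

```bash
python3 -c "
from h import *
print(pt(G,.1815,.0005)); go(pt(G,.1815,.0005),.165,-2.1)
cv2.imwrite('pics/crop_ptr.png',cv2.resize(cv2.imread('pics/w6.png')[170:340,220:360],None,fx=3.5,fy=3.5))"
```

```text
[ 0.63789643 -0.00065117]
yaw -2.3 turn rad -0.0035 shift mm [-88.7  41.   -6. ] norm 98.0 t 30.9 F [-1.1 -0.8 -0.2] w 0.0852
```

View pics/crop_ptr.png

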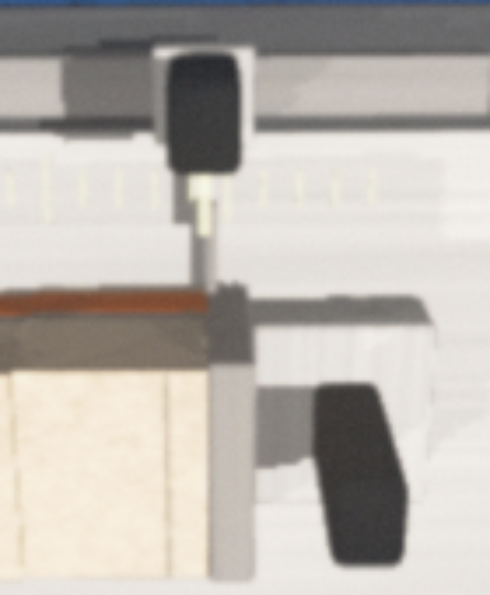

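The pointer tip (204,225) sits about 0.7 mm short of the face line (207,320). One more pinch will trim it.

```bash
python3 -m creep '[[0.05,[0,0,0.03],0],[0.05,[0,0,0.04],0],[0.05,[0,0,0.035],0],[0.05,[0,0,0.018],0],[0.05,[0,0,0],0],[0.01,[0,0,0],0],[0.01,[0,0,0],0],[0.01,[0,0,0],0],[0.01,[0,0,0],0],[0.01,[0,0,0],0],[0.01,[0,0,0],0],[0.01,[0,0,0],0],[0.01,[0,0.0004,0],0],[0.01,[0,0.0004,0],0],[0.01,[0,0,0],0],[0.01,[0,0,0],0],[0.01,[0,0,0],0]]'; python3 -m creep '[[0.05,[0,0,0],0],[0.05,[0,0,0],0],[0.05,[0,0,0],0],[0.05,[0,0,0],0],[0.05,[0,0,-0.02],0],[0.05,[0,0,-0.04],0],[0.085,[0,0,-0.04],0],[0.085,[0,0,-0.025],0],[0.085,[0,0,0],0],[0.085,[0,0,0],0]]'
cat >> h.py <<'E'
def level(n='wrist'):
    u=np.array([np.cos(G[2]),np.sin(G[2])]); c=cap(n); P=cloud(c); R=c['range_z']>0
    gx=(P[...,:2]-G[:2])@u*1000; gy=(P[...,:2]-G[:2])@np.array([-u[1],u[0]])*1000; z=P[...,2]*1000
    for nm,m in (('knob',R&(z>50)&(z<62)&(gy>70)&(gy<110)&(gx>0)),('tab',R&(z>76)&(z<88)&(abs(gy)<30)&(gx>60)&(gx<240))):
        k,l,st,ce=cv2.connectedComponentsWithStats(m.astype(np.uint8))
        if k<2: print(nm,'none'); continue
        q=gx[l==1+st[1:,4].argmax()]; print(nm,'gx mid',((q.min()+q.max())/2).round(2))
E
python3 - <<'E'
from h import *
level(); level()
go(pt(G,.1815,.0005),.165,-2.1)
E
```

```text
t: 32.37
ee_pos: [0.6032, 0.0899, 0.0393]
orientation: [0.001, 0.721, 0.693, 0.001]
force: [-1.0, -0.2, 7.8]
gripper_width: 0.0164
gripper_force: 62.0
t: 33.2
ee_pos: [0.6036, 0.09, 0.1646]
orientation: [0.001, 0.721, 0.693, 0.002]
force: [-0.2, -0.1, -0.8]
gripper_width: 0.085
gripper_force: 0.0
knob gx mid 143.61
tab gx mid 181.3
knob gx mid 143.59
tab gx mid 181.3
yaw -2.29 turn rad -0.0034 shift mm [-88.9  39.7  -3.4] norm 97.0 t 33.3 F [-0.9  0.8 -0.4] w 0.0851
```

```bash
python3 -m creep '[[0.085,[-0.0297,0.0132,0],0],[0.085,[-0.0297,0.0132,0],0],[0.085,[-0.0297,0.0132,0],0],[0.085,[0,0,0],-0.121],[0.085,[0,0,0],-0.121],[0.085,[0,0,0],-0.121],[0.085,[0,0,0],-0.121],[0.085,[0,0,0],-0.121],[0.085,[0,0,0],-0.121],[0.085,[0,0,0],-0.121],[0.085,[0,0,0],-0.121],[0.085,[0,0,0],-0.121],[0.085,[0,0,0],-0.121],[0.085,[0,0,0],-0.121],[0.085,[0,0,0],-0.121],[0.085,[0,0,0],-0.121],[0.085,[0,0,0],0],[0.085,[0,0,0],0]]'; python3 - <<'E'
from h import *
go((.6378,-.0008),.047,87.9)
E
```

```text
t: 34.8
ee_pos: [0.6371, -0.0009, 0.1609]
orientation: [-0.001, 0.021, 1.0, -0.0]
force: [-0.2, 0.4, 0.2]
gripper_width: 0.0849
gripper_force: 0.0
yaw 87.64 turn rad -0.0045 shift mm [-7.000e-01  1.000e-01  1.139e+02] norm 114.0 t 34.8 F [-0.2  0.4  0.2] w 0.0849
```

```bash
python3 -m creep '[[0.07,[-0.0007,0,0.03],-0.0045],[0.07,[0,0,0.035],0],[0.07,[0,0,0.03],0],[0.07,[0,0,0.015],0],[0.07,[0,0,0.004],0],[0.02,[0,0,0],0],[0.02,[0,0,0],0],[0.02,[0,0,0],0],[0.02,[0,0,0],0],[0.02,[0,0,0],0],[0.02,[0,0,0],0],[0.02,[0,0,0],0],[0.02,[0,0,0],0]]'; python3 -m creep '[[0.02,[-0.004,0,0],0],[0.02,[-0.008,0,0],0],[0.02,[-0.008,0,0],0],[0.02,[-0.008,0,0],0],[0.02,[-0.008,0,0],0],[0.02,[-0.006,0,0],0],[0.02,[-0.004,0,0],0],[0.02,[-0.003,0,0],0],[0.02,[-0.002,0,0],0],[0.02,[0,0,0],0],[0.02,[0,0,0],0]]'
```

```text
t: 35.88
ee_pos: [0.6404, -0.0011, 0.0506]
orientation: [0.002, 0.017, 1.0, -0.0]
force: [-0.3, 0.3, 6.7]
gripper_width: 0.0229
gripper_force: 59.9
t: 36.8
ee_pos: [0.6863, -0.0026, 0.0505]
orientation: [-0.003, 0.017, 1.0, -0.0]
force: [-15.8, -0.6, 18.3]
gripper_width: 0.0232
gripper_force: 61.5
```

```bash
python3 -m creep '[[0.02,[0.004,0,0],0],[0.02,[0,0,0],0],[0.07,[0,0,0],0],[0.07,[0,0,0],0],[0.07,[0,0,0],0],[0.07,[0,0,0],0],[0.07,[0,0,-0.02],0],[0.07,[0,0,-0.04],0],[0.07,[0,0,-0.04],0],[0.07,[0,0,-0.01],0],[0.07,[0.03,0,0],0],[0.07,[0.035,0,0],0],[0.07,[0.03,0,0],0],[0.07,[0,0,0],0],[0.07,[0,0,0],0]]'; python3 - <<'E'
from h import *
level(); cartons(box=(.4,.75,-.06,.06),zlo=.054)
go(pt(G,.120,0),.038,87.9)
print([pt(T,x,0).round(4) for x in (.082,0,-.082)])
E
```

```text
t: 38.05
ee_pos: [0.5895, 0.0008, 0.1587]
orientation: [-0.0, 0.017, 1.0, 0.0]
force: [0.3, 0.5, -0.2]
gripper_width: 0.0698
gripper_force: 0.0
knob gx mid 143.13
tab gx mid 226.72
rect [278. 112.] c 522.5 4.0 sz 154.3 64.1 yaw60 178.5 z 63.0
rect [276. 277.] c 651.7 -1.7 sz 63.9 12.6 yaw60 88.0 z 61.9
yaw 88.09 turn rad 0.0034 shift mm [ 15.7  -0.2 121.2] norm 122.0 t 38.1 F [-0.6 -0.7 -0.5] w 0.0701
[array([ 0.6188, -0.2579]), array([ 0.538, -0.272]), array([ 0.4572, -0.2861])]
```

```bash
python3 -m creep '[[0.075,[0.016,0,0.02],0.003],[0.075,[0,0,0.035],0],[0.075,[0,0,0.035],0],[0.075,[0,0,0.022],0],[0.075,[0,0,0.008],0],[0.075,[0,0,0],0],[0.04,[0,0,0],0],[0.04,[0,0,0],0],[0.04,[0,0,0],0],[0.04,[0,0,0],0],[0.04,[0,0,0],0],[0.04,[0,0,0],0],[0.04,[0,0,-0.01],0],[0.04,[0,0,-0.03],0],[0.04,[0,0,-0.04],0],[0.04,[0,0,-0.04],0],[0.04,[0,0,0],0],[0.04,[0,0,0],0]]'; python3 - <<'E'
from h import *
level()
go(pt(T,.082,0),.15,99.9)
E
```

```text
t: 39.65
ee_pos: [0.5767, 0.0012, 0.1615]
orientation: [0.003, 0.018, 1.0, 0.0]
force: [-0.8, -0.0, -2.4]
gripper_width: 0.0591
gripper_force: 67.0
knob gx mid 143.27
tab gx mid 232.7
yaw 87.92 turn rad -0.2091 shift mm [   1.5 -262.8    9.3] norm 263.0 t 39.7 F [ 0.1  0.4 -1.1] w 0.0586
```

```bash
python3 -m creep '[[0.04,[0,0,0],-0.1045],[0.04,[0,0,0],-0.1045],[0.04,[0.0002,-0.0329,0],0],[0.04,[0.0002,-0.0329,0],0],[0.04,[0.0002,-0.0329,0],0],[0.04,[0.0002,-0.0329,0],0],[0.04,[0.0002,-0.0329,0],0],[0.04,[0.0002,-0.0329,0],0],[0.04,[0.0002,-0.0329,0],0],[0.04,[0.0002,-0.0329,0],0],[0.04,[0,0,0],0],[0.04,[0,0,0],0],[0.04,[0,0,0],0]]'; python3 - <<'E'
from h import *
s=manip.state(); z=s['ee_pos'][2]; print(s['ee_pos'].round(4))
c=cartons(box=(.5,.75,-.4,-.2),zlo=z+.01,zhi=z+.045)
P=cloud(c); g=c['img'].astype(int); v=(c['range_z']>0)&(P[...,1]<-.16)&(P[...,1]>-.4)&(P[...,0]<.75)
m=v&(P[...,2]>.014)&(P[...,2]<.022); Q=P[m]; print(m.sum(),cv2.minAreaRect((Q[:,:2]*1000).astype(np.float32)))
f=v&(P[...,2]<.012)&(P[...,2]>-.004)&(abs(P[...,1]+.272)<.05)&(abs(P[...,0]-.5)<.08); print('floor z',np.median(P[f][:,2]))
go(pt(T,.082,0),.031,99.9)
E
```

```text
t: 40.78
ee_pos: [0.6171, -0.2575, 0.1564]
orientation: [-0.002, -0.086, 0.996, 0.001]
force: [-0.4, 0.3, -1.9]
gripper_width: 0.0583
gripper_force: 66.9
[ 0.6171 -0.2575  0.1564]
rect [277. 288.] c 617.2 -256.4 sz 62.7 48.9 yaw60 100.0 z 178.8
2699 ((608.848876953125, -258.5761413574219), (304.152099609375, 143.76319885253906), 10.303426742553711)
floor z 0.0049673185665578545
yaw 99.93 turn rad 0.0005 shift mm [ -1.2  -1.1 126. ] norm 126.0 t 40.8 F [ 0.7 -0.2 -0.8] w 0.0586
```

```bash
python3 -m creep '[[0.04,[-0.001,-0.001,0.03],0],[0.04,[0,0,0.035],0],[0.04,[0,0,0.032],0],[0.04,[0,0,0.016],0],[0.04,[0,0,0.008],0],[0.04,[0,0,0],0],[0.04,[0,0,0.002],0],[0.04,[0,0,0],0]]'
```

```text
t: 41.5
ee_pos: [0.6207, -0.259, 0.037]
orientation: [0.001, -0.087, 0.996, -0.001]
force: [0.1, 0.4, -1.0]
gripper_width: 0.0586
gripper_force: 66.9
```

```bash
python3 -m creep '[[0.04,[0,0,0.003],0],[0.04,[0,0,0],0],[0.04,[0,0,0],0]]'
```

```text
t: 41.75
ee_pos: [0.6212, -0.2596, 0.0342]
orientation: [0.001, -0.086, 0.996, -0.001]
force: [2.2, 0.3, 1.9]
gripper_width: 0.0587
gripper_force: 67.4
```

```bash
python3 -m creep '[[0.075,[0,0,0],0],[0.075,[0,0,0],0],[0.075,[0,0,0],0],[0.075,[0,0,-0.01],0],[0.075,[0,0,-0.03],0],[0.075,[0,0,-0.04],0],[0.075,[0,0,-0.04],0],[0.075,[0,0,0],0],[0.075,[0,0,0],0]]'; python3 - <<'E'
from h import *
cartons(box=(.5,.75,-.4,-.2),zlo=.045,zhi=.066)
go(pt(G,.072,0),.155,87.9)
cartons('top',box=(.4,.64,-.06,.06),zlo=.054,zhi=.068)
E
```

```text
t: 42.5
ee_pos: [0.6219, -0.2602, 0.1569]
orientation: [0.003, -0.086, 0.996, -0.002]
force: [0.1, 0.0, -0.7]
gripper_width: 0.0749
gripper_force: 0.0
rect [278. 209.] c 624.5 -259.2 sz 60.1 48.1 yaw60 99.9 z 54.9
yaw 99.89 turn rad 0.2093 shift mm [101.5 258.8  -0.6] norm 278.0 t 42.5 F [ 0.8  0.2 -0.3] w 0.075
rect [314. 238.] c 494.9 -0.7 sz 120.6 61.2 yaw60 173.8 z 61.9
```

```bash
python3 -m creep '[[0.075,[0,0,0],0.1045],[0.075,[0,0,0],0.1045],[0.075,[0.0127,0.0324,0],0],[0.075,[0.0127,0.0324,0],0],[0.075,[0.0127,0.0324,0],0],[0.075,[0.0127,0.0324,0],0],[0.075,[0.0127,0.0324,0],0],[0.075,[0.0127,0.0324,0],0],[0.075,[0.0127,0.0324,0],0],[0.075,[0.0127,0.0324,0],0],[0.075,[0,0,0],0],[0.075,[0,0,0],0],[0.075,[0,0,0],0]]'; python3 - <<'E'
from h import *
cartons(box=(.4,.75,-.1,.06),zlo=.054)
c=cap('wrist','w7.png')
go(pt(G,.072,0),.037,87.9)
E
```

```text
t: 43.68
ee_pos: [0.5269, 0.0034, 0.1516]
orientation: [-0.001, 0.018, 1.0, -0.0]
force: [0.4, -0.8, -0.4]
gripper_width: 0.0755
gripper_force: 0.0
rect [275. 104.] c 447.3 5.4 sz 64.3 18.1 yaw60 88.0 z 62.9
rect [269. 184.] c 508.1 -1.7 sz 96.3 60.9 yaw60 171.6 z 63.0
rect [277. 346.] c 651.9 -1.3 sz 63.7 12.2 yaw60 88.4 z 62.0
yaw 87.85 turn rad -0.0008 shift mm [ -0.9   0.3 115. ] norm 115.0 t 43.8 F [ 0.3 -0.2 -0.5] w 0.075
```

View pics/w7.png

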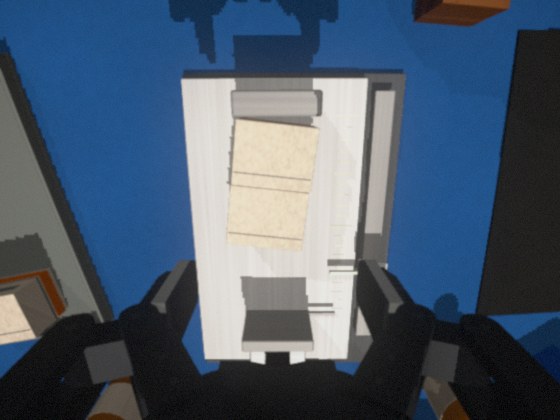

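The two remaining cartons were knocked and turned as a pair, (235-318, 120-248) in the picture. They are still upright and touching, so I'll grasp the far one at its new yaw.

```bash
python3 -c "
from h import *
go((.532,-.0052),.037,81.6)"
```

```text
yaw 87.85 turn rad 0.1091 shift mm [ -5.6  -7.1 115. ] norm 115.0 t 43.8 F [ 0.3 -0.2 -0.5] w 0.075
```

```bash
python3 -m creep '[[0.08,[0,0,0],0.109],[0.08,[-0.0056,-0.0071,0.02],0],[0.08,[0,0,0.035],0],[0.08,[0,0,0.033],0],[0.08,[0,0,0.02],0],[0.08,[0,0,0.007],0],[0.08,[0,0,0],0],[0.04,[0,0,0],0],[0.04,[0,0,0],0],[0.04,[0,0,0],0],[0.04,[0,0,0],0],[0.04,[0,0,0],0],[0.04,[0,0,-0.01],0],[0.04,[0,0,-0.03],0],[0.04,[0,0,-0.04],0],[0.04,[0,0,-0.04],0],[0.04,[0,0,0],0],[0.04,[0,0,0],0]]'; python3 - <<'E'
from h import *
go(pt(T,-.002,0),.15,99.9)
E
```

```text
t: 45.28
ee_pos: [0.5343, -0.0042, 0.1611]
orientation: [0.003, 0.073, 0.997, 0.0]
force: [0.2, 0.1, -2.8]
gripper_width: 0.0584
gripper_force: 68.1
yaw 81.68 turn rad -0.3179 shift mm [  44.5 -264.5   11.1] norm 268.0 t 45.3 F [ 0.2  0.1 -2.8] w 0.0584
```

```bash
python3 -m creep '[[0.04,[0,0,0],-0.106],[0.04,[0,0,0],-0.106],[0.04,[0,0,0],-0.106],[0.04,[0.0056,-0.0331,0],0],[0.04,[0.0056,-0.0331,0],0],[0.04,[0.0056,-0.0331,0],0],[0.04,[0.0056,-0.0331,0],0],[0.04,[0.0056,-0.0331,0],0],[0.04,[0.0056,-0.0331,0],0],[0.04,[0.0056,-0.0331,0],0],[0.04,[0.0056,-0.0331,0],0],[0.04,[0,0,0],0],[0.04,[0,0,0],0],[0.04,[0,0,0],0]]'; python3 - <<'E'
from h import *
s=manip.state(); z=s['ee_pos'][2]; print(s['ee_pos'].round(4))
c=cartons(box=(.45,.62,-.4,-.2),zlo=z+.01,zhi=z+.045)
cartons('top',box=(.4,.75,-.4,-.15),zlo=.045)
go(pt(T,-.002,0),.032,99.9)
E
```

```text
t: 46.45
ee_pos: [0.5323, -0.272, 0.1563]
orientation: [-0.001, -0.086, 0.996, 0.001]
force: [0.7, -0.3, -0.9]
gripper_width: 0.0588
gripper_force: 68.0
[ 0.5323 -0.272   0.1563]
rect [277. 285.] c 530.8 -270.8 sz 63.6 49.1 yaw60 100.6 z 179.7
rect [409. 190.] c 623.6 -258.8 sz 59.3 48.3 yaw60 99.3 z 54.0
yaw 99.97 turn rad 0.0012 shift mm [ -2.9  -1.5 125. ] norm 125.0 t 46.5 F [ 0.5  0.9 -1.7] w 0.0589
```

```bash
python3 -m creep '[[0.04,[-0.003,-0.001,0.03],0],[0.04,[0,0,0.035],0],[0.04,[0,0,0.032],0],[0.04,[0,0,0.016],0],[0.04,[0,0,0.008],0],[0.04,[0,0,0.002],0],[0.04,[0,0,0.003],0],[0.04,[0,0,0],0],[0.04,[0,0,0],0]]'
```

```text
t: 47.3
ee_pos: [0.5378, -0.2736, 0.0331]
orientation: [0.001, -0.086, 0.996, -0.001]
force: [0.6, -0.4, -0.8]
gripper_width: 0.0588
gripper_force: 67.9
```

```bash
python3 -m creep '[[0.04,[0,0,0.0015],0],[0.04,[0,0,0],0],[0.075,[0,0,0],0],[0.075,[0,0,0],0],[0.075,[0,0,0],0],[0.075,[0,0,-0.01],0],[0.075,[0,0,-0.03],0],[0.075,[0,0,-0.04],0],[0.075,[0,0,-0.04],0],[0.075,[0,0,0],0],[0.075,[0,0,0],0]]'; python3 - <<'E'
from h import *
cartons(box=(.45,.75,-.4,-.2),zlo=.045,zhi=.066)
cartons('top',box=(.4,.62,-.1,.1),zlo=.054,zhi=.068)
go((.4843,.0018),.155,81.6)
E
```

```text
t: 48.22
ee_pos: [0.5388, -0.2744, 0.154]
orientation: [0.003, -0.086, 0.996, -0.002]
force: [-0.3, -0.5, -1.5]
gripper_width: 0.0746
gripper_force: 0.0
rect [278. 204.] c 536.6 -274.4 sz 60.1 47.9 yaw60 99.6 z 55.0
rect [277. 301.] c 624.6 -259.3 sz 60.3 49.1 yaw60 99.4 z 55.1
rect [312. 243.] c 483.1 4.0 sz 57.8 48.0 yaw60 87.0 z 62.0
rect [312. 257.] c 444.6 5.0 sz 59.6 18.0 yaw60 90.0 z 61.8
yaw 99.9 turn rad 0.3193 shift mm [ 91.7 264.4  -4.8] norm 280.0 t 48.3 F [-0.7  0.6 -0. ] w 0.0748
```

```bash
python3 -m creep '[[0.08,[0,0,0],0.105],[0.08,[0,0,0],0.105],[0.08,[0.0079,0.0346,0],0],[0.08,[0.0079,0.0346,0],0],[0.08,[0.0079,0.0346,0],0],[0.08,[0.0079,0.0346,0],0],[0.08,[0.0079,0.0346,0],0],[0.08,[0.0079,0.0346,0],0],[0.08,[0.0079,0.0346,0],0],[0.08,[0.0079,0.0346,0],0],[0.08,[0,0,0],0],[0.08,[0,0,0],0],[0.08,[0,0,0],0]]'; python3 - <<'E'
from h import *
cartons(box=(.4,.75,-.1,.06),zlo=.054)
go((.4855,.0043),.037,87.9)
E
```

```text
t: 49.4
ee_pos: [0.4829, 0.0055, 0.1491]
orientation: [-0.001, 0.018, 1.0, -0.0]
force: [0.6, 0.6, -0.1]
gripper_width: 0.0801
gripper_force: 0.0
rect [275. 166.] c 447.0 5.2 sz 64.0 18.0 yaw60 87.7 z 62.9
rect [276. 214.] c 484.8 4.5 sz 60.2 48.4 yaw60 87.4 z 63.0
yaw 87.83 turn rad -0.0012 shift mm [ -2.2  -0.6 112.4] norm 112.0 t 49.5 F [ 0.4 -0.8  0.2] w 0.0799
```

```bash
python3 -m creep '[[0.08,[-0.0015,-0.001,0.02],0.007],[0.08,[0,0,0.035],0],[0.08,[0,0,0.033],0],[0.08,[0,0,0.018],0],[0.08,[0,0,0.006],0],[0.08,[0,0,0],0],[0.04,[0,0,0],0],[0.04,[0,0,0],0],[0.04,[0,0,0],0],[0.04,[0,0,0],0],[0.04,[0,0,0],0],[0.04,[0,0,-0.01],0],[0.04,[0,0,-0.03],0],[0.04,[0,0,-0.04],0],[0.04,[0,0,-0.04],0],[0.04,[0,0,0],0],[0.04,[0,0,0],0]]'; python3 - <<'E'
from h import *
go(pt(T,-.084,0),.15,99.9)
E
```

```text
t: 50.87
ee_pos: [0.4875, 0.0047, 0.1615]
orientation: [0.003, 0.022, 1.0, 0.0]
force: [-0.5, -0.7, -1.9]
gripper_width: 0.0584
gripper_force: 66.3
yaw 87.47 turn rad -0.2169 shift mm [  81.8 -281.3   11.5] norm 293.0 t 50.9 F [-0.5 -0.7 -1.9] w 0.0584
```

```bash
python3 -m creep '[[0.04,[0,0,0],-0.1085],[0.04,[0,0,0],-0.1085],[0.04,[0.010,-0.0352,0],0],[0.04,[0.010,-0.0352,0],0],[0.04,[0.010,-0.0352,0],0],[0.04,[0.010,-0.0352,0],0],[0.04,[0.010,-0.0352,0],0],[0.04,[0.010,-0.0352,0],0],[0.04,[0.010,-0.0352,0],0],[0.04,[0.010,-0.0352,0],0],[0.04,[0,0,0],0],[0.04,[0,0,0],0],[0.04,[0,0,0],0]]'; python3 - <<'E'
from h import *
s=manip.state(); z=s['ee_pos'][2]; print(s['ee_pos'].round(4))
cartons(box=(.37,.55,-.4,-.2),zlo=z+.01,zhi=z+.045)
cartons('top',box=(.4,.75,-.4,-.15),zlo=.045)
go(pt(T,-.084,0),.032,99.9)
E
```

```text
t: 51.95
ee_pos: [0.4537, -0.2858, 0.1569]
orientation: [-0.001, -0.086, 0.996, 0.001]
force: [0.1, 0.1, -2.2]
gripper_width: 0.0587
gripper_force: 66.2
[ 0.4537 -0.2858  0.1569]
rect [277. 284.] c 452.0 -285.5 sz 61.1 49.0 yaw60 99.7 z 180.1
rect [409. 190.] c 623.4 -259.1 sz 60.5 48.1 yaw60 99.8 z 53.8
rect [416. 223.] c 535.4 -274.6 sz 60.9 48.3 yaw60 100.0 z 53.8
yaw 99.97 turn rad 0.0012 shift mm [ -0.7  -1.4 125.5] norm 126.0 t 52.0 F [-0.7 -0.6 -1.3] w 0.0586
```

```bash
python3 -m creep '[[0.04,[-0.001,-0.001,0.03],0],[0.04,[0,0,0.035],0],[0.04,[0,0,0.032],0],[0.04,[0,0,0.016],0],[0.04,[0,0,0.008],0],[0.04,[0,0,0.002],0],[0.04,[0,0,0.003],0],[0.04,[0,0,0.001],0],[0.04,[0,0,0],0],[0.04,[0,0,0],0]]'
```

```text
t: 52.88
ee_pos: [0.4569, -0.2879, 0.0323]
orientation: [0.001, -0.086, 0.996, -0.001]
force: [-0.9, 0.2, -1.5]
gripper_width: 0.0589
gripper_force: 66.2
```

```bash
python3 -m creep '[[0.04,[0,0,0.0015],0],[0.04,[0,0,0],0],[0.075,[0,0,0],0],[0.075,[0,0,0],0],[0.075,[0,0,0],0],[0.075,[0,0,-0.01],0],[0.075,[0,0,-0.03],0],[0.075,[0,0,-0.04],0],[0.075,[0,0,-0.04],0],[0.075,[0,0,-0.03],0],[0.075,[-0.02,0.035,0],0],[0.075,[-0.02,0.035,0],0],[0.075,[0,0.035,0],0],[0.075,[0,0.035,0],0],[0.075,[0,0,0],0],[0.075,[0,0,0],0]]'; python3 - <<'E'
from h import *
cartons('top',box=(.37,.75,-.4,-.15),zlo=.045)
level(); level('top')
cap('top','end_t.png'); cap('wrist','end_w.png')
a=cv2.imread('pics/end_t.png')[120:300,180:460]; b=cv2.imread('pics/end_w.png')
cv2.imwrite('pics/end.png',np.vstack([cv2.resize(a,(560,360))[60:],b[:300]]))
E
```

```text
t: 54.22
ee_pos: [0.4712, -0.1411, 0.1805]
orientation: [0.0, -0.088, 0.996, -0.0]
force: [-0.9, 0.3, -0.2]
gripper_width: 0.0747
gripper_force: 0.0
rect [409. 190.] c 623.7 -259.2 sz 59.3 48.6 yaw60 99.9 z 53.9
knob none
tab none
knob gx mid 141.3
tab gx mid 224.99
```

View pics/end.png

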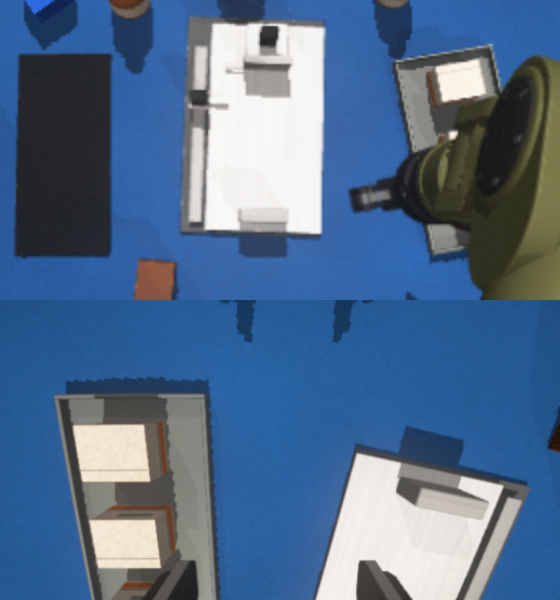

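All three cartons stand upright in the tray (118,452), (130,540), (120,588 and beyond). The jaw is open at (270,60) and the marker is still where it was set (200,103). Nothing is being touched, so I'm handing in.

```bash
python3 -c "
from plant import manip
print(manip.job_done())"
```

```text
the job is handed in; nothing more can be done
None
```

The job is handed in: the row was gauged at about 144 mm, the marker is set level with the jaw face to within 0.5 mm as measured, the jaw is fully open again, and all three cartons stand upright in the tray.

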